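Hold a bayonet purge plug turned home in a spring-return port

TASK

Take the red dust cap off the purge port on the laser welding bench and stand it, grip up, in the green tray. Then take the bayonet plug from its rest, push it into the port with its lugs through the slots, turn it a quarter turn clockwise (seen from above) against the spring as far as it goes, and finish still gripping it there, pushed in and turned, because the spring turns it back if you let go. Leave everything else on the bench where it is.

Things in the scene. Friction and masses are not known exactly. Their poses are not given: they have to be found in the camera images.
- port: The bayonet purge port, fixed to the bench: blue block 110 x 110 x 20 mm carrying an upright aluminium tube of 76 mm outer diameter, 75 mm high in all. Origin: centre of its underside, on the bench; z up along the tube's axis; x along the line of the two slots in its mouth.
- port_mouth (a point): Centre of the port's mouth, level with its top, 75 mm above the bench, axes as the port's. The mouth is a 10 mm thick ledge with a round hole 40 mm across and, along x, two opposite slots 13 mm wide, 58 mm from end to end (a red mark on the ledge beyond each slot). Below the ledge the inside is 58 mm across.
- dust_cap: Red dust cap, about 80 g, loose on the port's mouth: disc 72 mm across, 6 mm thick; under it a stub 34 mm across, 10 mm long, that hangs in the hole; on top a block grip 30 mm along its x, 22 mm along its y, 30 mm high. Origin: centre of the stub's underside; disc top 16 mm, grip top 46 mm above it; z up. It stands steadily on its stub.
- tray: Shallow green tray, fixed, 150 x 150 mm outside, 18 mm high, walls 4 mm, floor 4 mm thick. Origin: centre of its underside, on the bench; z up. It stands to one side of the port and the plug's rest to the other: which is which varies.
- rest: Grey rest block, fixed, 80 x 80 x 25 mm, with the hole in which the plug stands, its lugs on the block's top. Origin: centre of its underside.
- plug: The bayonet plug, about 0.2 kg, upright in the rest. Origin: centre of the flat end of its brass nose; z up. Nose 36 mm diameter, 33 mm long, tapered over the lowest 6 mm. On it a yellow collar 56 mm across, 33 to 41 mm above the origin. Fully home the collar sits on the port's ledge, the origin 33 mm below the mouth; when turned, the ledge over the lugs lets it rise at most 4 mm.
- plug_lugs (a point): Point on the plug's axis 12 mm above its origin, level with the underside of its two steel lugs. The lugs stick out on opposite sides along the plug's x axis, 54 mm over both, each 9 mm wide and 7 mm high. They pass the slots when plug x and port x are in line, either way round.
- plug_handle (a point): Centre of the plug's upright black bar handle, 58 mm above its origin. The bar is 44 mm long along the plug's x (in line with the lugs, red marks at its ends), 14 mm thick along y, and runs from the collar's top at 41 mm to 75 mm above the origin.
- plunger (a joint): Spring plunger inside the port, in m: 0 when free, with its top 21 mm below the mouth; 0.012 when the plug is pushed fully home. The spring pushes the plug up with about 2.5 N at 0 and 7 N at 0.012.
- lock_ring (a joint): Lock ring inside the port, turned by the plug's lugs, in rad: 0 at rest, grows as the plug is turned clockwise seen from above, stop at 1.57. The lugs meet it after 1 to 11 degrees of turning, and a spring drives it and the plug back all the time, with 0.09 N m at 0 and 0.33 N m at 1.57; let go, it turns back.
- coupon: Bystander, leave alone: bare steel weld plate, 100 x 50 x 10 mm, lying flat. Origin: centre of its underside.
- pipe_piece: Bystander, leave alone: short steel tube standing on end, 52 mm diameter, 60 mm high. Origin: centre of its underside.
- washer: Bystander, leave alone: loose steel washer, 38 mm diameter, 6 mm thick, lying on the robot's side of the port. Origin: centre of its underside.
- wrench: Bystander, leave alone: steel wrench, 170 mm long, lying flat.
- spool: Bystander, leave alone: orange wire spool, 70 mm diameter, 40 mm high. Origin: centre of its underside.
- paste_jar: Bystander, leave alone: small jar, 60 mm diameter, 70 mm high. Origin: centre of its underside.

How it is judged:
By the outcome, as a careful person would: the job done as asked, in the order asked, and still so for the second after the job is handed in, while the arm keeps its last pose, push and grip.
It also fails if it takes over 72 s, if anything falls off the work surface, if the arm or the gripper's body presses on something with over 40 N, if the wrist force passes 120 N, or if a joint passes its speed limit or range.

ROBOT

A 7-joint arm with a two-finger parallel gripper is mounted at the origin on the work surface. World frame = base frame: x ahead of the robot, y to its left, z up, the work surface at z = 0. Lengths are in m, angles in degrees, forces in N, time in s.
With the tool pointing down it reaches from about 0.425 to 0.875 m from the base axis. Payload 4.7 kg.
Tool frame: the origin (TCP) lies at the very end of the fingers, on their centre line; the grasp point (between the pads) lies env.grip_point_offset behind it (env.grip_point_offset is the distance from the TCP to the grasp point, in m); z points along the fingers, y is the direction in which the jaws open and shut (so a half turn about z gives the same grasp; the last joint's range is limited). The gripper opens to 87 mm and grips with 3 to 60 N. Pads are 19 mm wide; open, the fingers measure 117 mm over their backs; the gripper's body (75 mm by 190 mm) begins 51 mm behind the grasp point.
Start: joints at [68.531, 18.392, -4.016, 83.108, 1.295, 78.541, -3.26], TCP at [0.246, -0.602, 0.223] pointing down, gripper open.
Joint ranges: [-163.93, 163.93], [-17.29, 119.83], [-79.2, 71.16], [3.27, 140.29], [-89.18, 269.18], [5.43, 117.66], [-154.24, 154.24]. Speed limits (degrees/s): [147.25, 147.25, 180, 180, 180, 180, 180].

INTERFACE

Orientations are given as [roll, pitch, yaw] about the fixed x, y, z axes, in that order (R = Rz(yaw) Ry(pitch) Rx(roll)).
In Python, from cell import env gives the robot as it stands.
- The arm moves only by the tool send_rows, never from a script. Its argument "plan" is a list of rows, each a list of 7 numbers: the finger opening in mm, from 0 to 87, then the shift along the tool's x, y, z in mm, then the turn, a rotation vector about the tool's x, y, z in rad. A call has 1 to 12 rows; each row shifts and turns the commanded pose from where the row before left it, along the tool's axes as they then stand; what a row does not reach is not made up. A row lasts 1/10 s, in which the tool goes at most 50 mm and 8.59 degrees, less where a joint would pass 70% of its speed; a pose out of reach is approached as far as the arm can. A call is refused whole if a number of a shift passes 50 or a number of a turn 0.15, either way. A call with a gripper value outside its range is refused whole. The fingers move at their own pace and stop on an object; "grip_force" is the grip in N (left out, the last holds). Time passes only in rows, so rows that do not move let the fingers close. It gives the time, the measured TCP pose, the force and the opening at its end, in the units of the state.
- env.get_obs(): the state, without advancing time (a new reading comes with each control period).
- env.read_camera(name): name is "side" or "top"; returns the picture (384x512x3 uint8, red, green, blue); there is no depth.
- env.get_calibration(name): a dict with "fx", "fy", "cx", "cy" (pixels), "extrinsics" (4x4, takes a point from camera to world coordinates). Camera axes: x right, y down, z forward; pixel columns grow to the right and rows downward; lengths in m; the calibration is good to about 2 mm. A picture is of the moment at which its call begins. get_calibration takes no time and is no camera call.
- env.sign_off(): hands the job in, once; it reports no verdict.
Trained networks look in the newest picture that a camera, given by its name, has taken for a name from the list of things; names that differ only in an ending like _2 or _b are one class to them, and where a whole thing is asked for, a point or a joint stands for the part that bears it (a point fixed in the world has none). Each returns a list of dicts, best first, with "confidence" (0 to 1); they miss things now and then, are a little off and sometimes report something else, mostly with a low value. They report only what shows in the picture. A call takes as long as a camera call.
- env.regions_of(camera, query): "region" (384x512 bool, what is visible of it) and "rect" ([left, top, right, bottom] in pixels, round what is visible of it).
The state is a dict: "time_s": time; "qpos": joint angles; "joint_velocities": joint speeds; "effort": joint torques, N m; "tool_pos": TCP position; "tool_rot": TCP orientation; "force": force on the tool from outside, world axes, zero at the start; "wrist_torque": the same for the moment, N m; "grip_width": finger opening in m.
Only numpy, scipy, OpenCV 4.12 (cv2) and the standard library are available. Lean on these libraries where they do the work, as an engineer would, in place of code of your own. Each camera call takes 0.05 s, during which the arm holds its last target. There are 200 camera calls.

## Working session

There is one attempt and no reset: what is moved stays moved. The work goes in short steps, Python scripts to look and compute and a tool call to move; the robot and the scene stay as the last step left them, time stands still between calls to the robot, and variables do not carry over. Pictures are saved under pics/ and viewed, about 8 in all and at most 12, crops included, and the job is handed in when it is done.

Besides the shell and the picture viewer there is one more tool, called after "Call:" as name(argument=value, ...), one argument or row to a line, values as JSON. send_rows: Moves the arm, as the interface text tells. Its arguments: {"type":"object","properties":{"plan":{"type":"array"},"grip_force":{"type":"number"}},"required":["plan"]}

```bash
ls; mkdir -p pics; python3 - <<'E'
from cell import env
import cv2,numpy as np
print(env.grip_point_offset)
o=env.get_obs();print({k:np.round(v,4) for k,v in o.items()})
for c in("top","side"):
    im=env.read_camera(c);cv2.imwrite(f"pics/{c}0.png",im[:,:,::-1])
    k=env.get_calibration(c);print(c,k["fx"],k["fy"],k["cx"],k["cy"],np.round(k["extrinsics"],4).tolist())
    for q in("port","dust_cap","tray","rest","plug","plug_handle","washer","pipe_piece","paste_jar","spool","coupon","wrench"):
        r=env.regions_of(c,q)
        for d in r[:2]:
            ys,xs=np.nonzero(d["region"]);print(q,round(d["confidence"],2),np.round(d["rect"]).tolist(),xs.mean().round(1),ys.mean().round(1),len(xs))
E
```

```text
pics
0.0187
{'time_s': np.float64(0.0), 'qpos': array([68.5309, 18.4376, -4.0171, 83.1753,  1.2959, 78.5406, -3.2591]), 'joint_velocities': array([ 0.0566,  0.1036, -0.0536, -0.0302,  0.0202, -0.0157, -0.0225]), 'effort': array([-8.00000e-04, -4.91292e+01, -4.04700e-01, -3.12530e+01,
       -6.41000e-02,  4.37000e-02,  2.00000e-04]), 'tool_pos': array([ 0.2462, -0.601 ,  0.2215]), 'tool_rot': array([-1.798918e+02,  6.100000e-03,  2.228150e+01]), 'force': array([ 0.6518, -0.8615,  0.7716]), 'wrist_torque': array([0.0714, 0.0452, 0.0029]), 'grip_width': np.float64(0.0869)}
top 436.8954525251048 436.8954525251048 259.2773045372991 184.37316791642084 [[-0.0292, -0.99, 0.1377, 0.4464], [-0.9992, 0.0249, -0.0327, 0.0258], [0.029, -0.1386, -0.9899, 1.1639], [0.0, 0.0, 0.0, 1.0]]
port 0.77 [250.0, 178.0, 304.0, 235.0] 273.4 206.2 1084
port 0.57 [118.0, 209.0, 143.0, 228.0] 129.6 218.9 390
dust_cap 0.55 [262.0, 187.0, 290.0, 218.0] 275.8 202.4 694
tray 0.58 [340.0, 185.0, 394.0, 246.0] 367.5 217.7 3196
rest 0.95 [113.0, 197.0, 152.0, 239.0] 137.0 218.9 553
plug 0.59 [120.0, 206.0, 142.0, 228.
[... 804 characters left out ...]
 648
dust_cap 0.55 [175.0, 164.0, 232.0, 201.0] 202.8 180.6 402
tray 0.97 [327.0, 141.0, 409.0, 191.0] 365.8 161.4 2303
rest 0.75 [157.0, 299.0, 224.0, 353.0] 191.9 328.1 1721
plug 0.77 [174.0, 288.0, 208.0, 326.0] 188.3 306.3 1118
plug_handle 0.61 [172.0, 286.0, 207.0, 326.0] 188.7 306.4 1157
washer 0.49 [317.0, 227.0, 335.0, 241.0] 327.0 233.0 221
washer 0.4 [171.0, 287.0, 209.0, 327.0] 188.8 306.4 1167
pipe_piece 0.78 [254.0, 135.0, 278.0, 164.0] 265.0 148.8 509
paste_jar 0.87 [103.0, 246.0, 142.0, 298.0] 122.3 273.3 1462
spool 0.79 [298.0, 125.0, 325.0, 154.0] 311.9 138.0 535
coupon 0.84 [140.0, 214.0, 179.0, 257.0] 160.6 235.1 915
wrench 0.79 [177.0, 162.0, 233.0, 200.0] 202.4 180.9 434
```

```bash
python3 - <<'E'
import cv2,numpy as np
t=cv2.imread("pics/top0.png");s=cv2.imread("pics/side0.png")
R=lambda i,x,y,w,h,W,H:cv2.resize(i[y:y+h,x:x+w],(W,H),interpolation=cv2.INTER_CUBIC)
a=np.hstack([R(t,245,172,66,66,264*1,264),R(t,103,190,60,60,264,264),R(t,335,180,66,66,264,264)])
b=np.hstack([R(s,260,155,84,84,264,264),R(s,150,280,80,80,264,264),R(t,0,0,512,384,264,264)])
cv2.imwrite("pics/c1.png",np.vstack([a,b]))
E
```

```text
(no output)
```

View pics/c1.png

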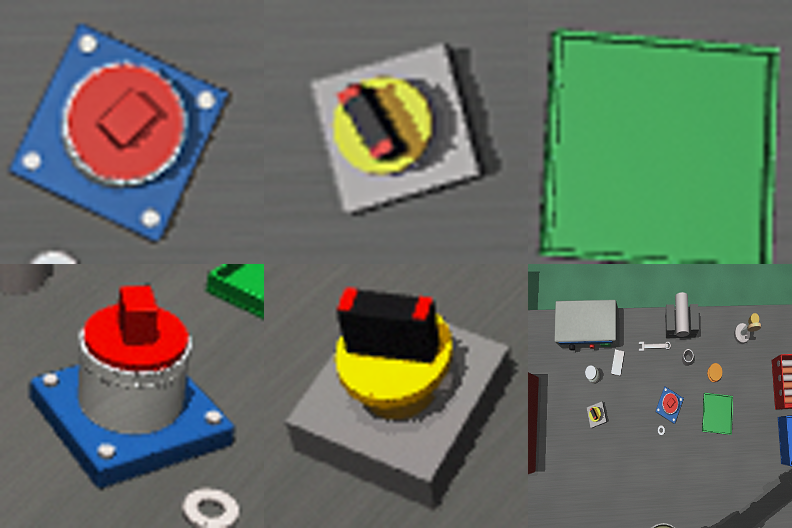

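View pics/side0.png

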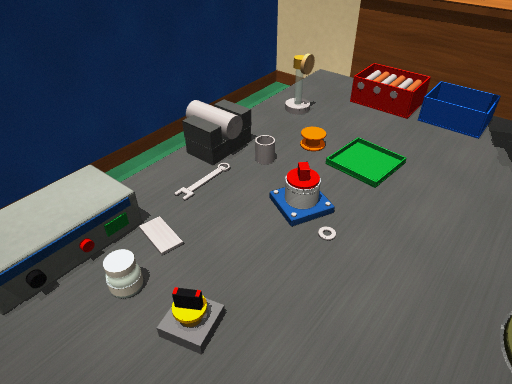

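```bash
cat > h.py <<'E'
from cell import env
import cv2,numpy as np
def ray(c,u,v,z):
    k=env.get_calibration(c);E=np.array(k["extrinsics"])
    d=E[:3,:3]@[(u-k["cx"])/k["fx"],(v-k["cy"])/k["fy"],1];t=(z-E[2,3])/d[2]
    return E[:3,3]+t*d
def proj(c,P):
    k=env.get_calibration(c);E=np.linalg.inv(np.array(k["extrinsics"]))
    p=np.atleast_2d(P)@E[:3,:3].T+E[:3,3]
    return np.c_[k["fx"]*p[:,0]/p[:,2]+k["cx"],k["fy"]*p[:,1]/p[:,2]+k["cy"]]
def mask(im,box,h0,h1,smin=100,vmin=40):
    hsv=cv2.cvtColor(im,cv2.COLOR_RGB2HSV);H,S,V=[hsv[:,:,i].astype(int) for i in range(3)]
    m=((H>=h0)&(H<=h1) if h0<=h1 else (H>=h0)|(H<=h1))&(S>smin)&(V>vmin)
    o=np.zeros_like(m);x0,y0,x1,y1=box;o[y0:y1,x0:x1]=m[y0:y1,x0:x1];return o
def pts(m): 
    y,x=np.nonzero(m);return np.c_[x,y].astype(np.float32)
def hull(m): return cv2.convexHull(pts(m))[:,0]
def cen(m):
    M=cv2.moments(hull(m).reshape(-1,1,2));return M["m10"]/M["m00"],M["m01"]/M["m00"]
def plane(c,m,z):
    return np.array([ray(c,u,v,z)[:2] for u,v in pts(m)])
E
python3 - <<'E'
from h import *
t=cv2.imread("pics/top0.png")[:,:,::-1].copy();s=cv2.imread("pics/side0.png")[:,:,::-1].copy()
def rect(c,m,z,n):
    P=np.array([ray(c,u,v,z)[:2] for u,v in hull(m)])*1000
    r=cv2.minAreaRect(P.astype(np.float32));print(n,c,np.round(r[0],1),np.round(r[1],1),round(r[2],1))
red=(170,8)
m=mask(t,(255,180,300,225),*red);print("cap top",m.sum(),ray("top",*cen(m),.081))
mb=mask(t,(245,172,311,240),100,130);rect("top",mb,.02,"port")
my=mask(t,(103,190,163,250),20,35);print("collar",my.sum(),ray("top",*cen(my),.054))
mr=mask(t,(103,190,163,250),*red);n,l,st,ce=cv2.connectedComponentsWithStats(mr.astype(np.uint8))
print("marks top",[(st[i][4],np.round(ray("top",*ce[i],.086),4)) for i in range(1,n)])
mg=mask(t,(330,175,405,255),45,80);rect("top",mg,.015,"tray")
# side
my=mask(s,(150,280,230,360),20,35)
mr=mask(s,(150,280,230,360),*red);n,l,st,ce=cv2.connectedComponentsWithStats(mr.astype(np.uint8))
print("marks side",[(st[i][4],np.round(ray("side",*ce[i],.078),4)) for i in range(1,n)])
mg=mask(s,(320,135,412,195),45,80);rect("side",mg,.012,"tray")
mb=mask(s,(260,155,345,239),100,130);rect("side",mb,.015,"port")
# grip, brightness inside cap
g=t[180:225,255:300].astype(int);
for y in range(190,216): print(y,' '.join('%3d'%t[y,x,0] if mask(t,(255,180,300,225),*red)[y,x] else ' . ' for x in range(262,292)))
print([ (q,np.round(ray("top",u,v,z),3)) for q,u,v,z in(("pipe",308.5,134,.03),("jar",125,160,.05),("spool",361,157.6,.03),("rest",133,218,.02))])
E
```

```text
cap top 640 [ 0.55156761 -0.04997903  0.081     ]
port top [551.1 -49.8] [109.2 109.5] 62.8
collar 249 [0.52327237 0.31799847 0.054     ]
marks top [(np.int32(15), array([0.5394, 0.3281, 0.086 ])), (np.int32(16), array([0.5085, 0.3103, 0.086 ]))]
tray top [ 511.6 -296.7] [153.  149.8] 83.7
marks side [(np.int32(35), array([0.5457, 0.324 , 0.078 ])), (np.int32(35), array([0.5143, 0.3055, 0.078 ]))]
tray side [ 510.  -294.1] [173.5 161.3] 83.9
port side [548.4 -46.4] [118.9 125.3] 63.1
190  .   .   .   .   .   .  228 218 213 210 209 208 208 208 209 208 209 210 211 214 217 208  .   .   .   .   .   .   .   . 
191  .   .   .   .   .  224 213 209 209 208 207 207 207 208 207 207 207 207 209 209 212 217 209  .   .   .   .   .   .   . 
192  .   .   .   .  221 213 208 208 207 208 208 207 206 207 209 209 209 208 209 208 209 210 216 220  .   .   .   .   .   . 
193  .   .   .  219 211 208 207 206 206 208 207 208 209 209 208 204 208 210 211 210 208 207 210 213 211 151  .   .   .   . 
194  .   .   .  210 207 208 208 208 207 208 208 208 208 210 194 155 189 208 206 207 212 210 208 210 216 212  .   . 
[... 2079 characters left out ...]
7 207 208 210 207  .   .   .   .   . 
212  .   .   .   .  185 213 209 209 207 207 207 208 207 208 208 208 206 208 207 208 208 208 210 207  .   .   .   .   .   . 
213  .   .   .   .   .  197 211 210 209 208 207 208 207 208 207 206 208 208 208 209 210 211 206  .   .   .   .   .   .   . 
214  .   .   .   .   .   .  185 213 209 211 210 209 209 209 209 208 209 210 210 212 209 202  .   .   .   .   .   .   .   . 
215  .   .   .   .   .   .   .  190 193 213 209 212 207 211 210 211 207 208 213 205  .   .   .   .   .   .   .   .   .   . 
[('pipe', array([ 0.737, -0.147,  0.03 ])), ('jar', array([0.673, 0.333, 0.05 ])), ('spool', array([ 0.669, -0.285,  0.03 ])), ('rest', array([0.526, 0.318, 0.02 ]))]
```

```bash
cat >> h.py <<'E'
def go(target,yaw,ps=None):
    o=env.get_obs();p,y=np.array(o["tool_pos"]),o["tool_rot"][2]
    d=(np.array(target)-p)*1000;a=np.radians(y);dy=(yaw-y+180)%360-180
    print("at",np.round(p,4),"rot",np.round(o["tool_rot"],2),"t",o["time_s"],"F",np.round(o["force"],1),"w",round(o["grip_width"],4))
    print("tool shift mm",np.round([np.cos(a)*d[0]+np.sin(a)*d[1],np.sin(a)*d[0]-np.cos(a)*d[1],-d[2]],1),"len",round(np.linalg.norm(d)),"turn z rad",round(-np.radians(dy),3),"deg yaw",round(dy,1))
E
python3 - <<'E'
from h import *
c=[ray("top",u,v,.111)[:2]*1000 for u,v in((276.7,194.2),(283.3,200.5),(274.6,208),(269.5,202.3))]
c=np.array(c);print(c.round(1),c.mean(0))
for i in range(4):
    d=c[(i+1)%4]-c[i];print(np.hypot(*d).round(1),np.degrees(np.arctan2(d[1],d[0])).round(1))
go((.551,-.0495,.17),45)
E
```

```text
[[567.7 -50.7]
 [551.9 -66.2]
 [534.2 -44.4]
 [548.4 -32.5]] [550.54912254 -48.463314  ]
22.1 -135.5
28.0 129.1
18.5 40.0
26.5 -43.3
at [ 0.2464 -0.6015  0.2226] rot [179.99   0.    22.28] t 1.3 F [ 0.7 -0.5 -0.3] w 0.0869
tool shift mm [ 491.1 -395.3   52.6] len 633 turn z rad -0.397 deg yaw 22.7
```

Call:
send_rows(
  plan=[
    [87,20,-16,0,0,0,0],
    [87,38,-30.5,0,0,0,0],
    [87,38,-30.5,0,0,0,0],
    [87,38,-30.5,0,0,0,0],
    [87,38,-30.5,0,0,0,0],
    [87,38,-30.5,0,0,0,0],
    [87,38,-30.5,0,0,0,0],
    [87,38,-30.5,0,0,0,0],
    [87,38,-30.5,0,0,0,0],
    [87,38,-30.5,0,0,0,0],
    [87,38,-30.5,0,0,0,0],
    [87,38,-30.5,0,0,0,0],
  ],
  grip_force=20,
)

```text
time_s: 2.5
tool_pos: [0.5192, -0.1085, 0.223]
tool_rot: [179.9, -0.0, 22.3]
force: [-0.1, -1.4, -0.0]
grip_width: 0.087
```

Call:
send_rows(
  plan=[
    [87,38,-30.5,0,0,0,0],
    [87,15,-12,15,0,0,0],
    [65,0,0,20,0,0,-0.13],
    [65,0,0,20,0,0,-0.13],
    [65,0,0,0,0,0,-0.11],
    [65,0,0,0,0,0,0],
    [65,0,0,0,0,0,0],
  ],
)

```text
time_s: 3.2
tool_pos: [0.5517, -0.0509, 0.168]
tool_rot: [180.0, -0.0, 43.3]
force: [0.3, -0.5, -0.2]
grip_width: 0.0658
```

```bash
python3 - <<'E'
from h import *
go((.551,-.0495,.086),43.5)
E
```

```text
at [ 0.5517 -0.0509  0.168 ] rot [ 1.7996e+02 -3.0000e-02  4.3310e+01] t 3.2 F [ 0.3 -0.5 -0.2] w 0.0658
tool shift mm [ 0.5 -1.5 82. ] len 82 turn z rad -0.003 deg yaw 0.2
```

Descend, grip and lift.

Call:
send_rows(
  plan=[
    [65,0.5,-1.5,25,0,0,0],
    [65,0,0,25,0,0,0],
    [65,0,0,20,0,0,0],
    [65,0,0,12,0,0,0],
    [65,0,0,0,0,0,0],
    [0,0,0,0,0,0,0],
    [0,0,0,0,0,0,0],
    [0,0,0,0,0,0,0],
    [0,0,0,0,0,0,0],
    [0,0,0,0,0,0,0],
  ],
)

```text
time_s: 4.2
tool_pos: [0.551, -0.0494, 0.086]
tool_rot: [180.0, -0.0, 43.5]
force: [-1.3, -0.6, -0.2]
grip_width: 0.033
```

Call:
send_rows(
  plan=[
    [0,0,0,0,0,0,0],
    [0,0,0,-10,0,0,0],
    [0,0,0,-15,0,0,0],
    [0,0,0,-15,0,0,0],
    [0,0,0,0,0,0,0],
  ],
)

```text
time_s: 4.7
tool_pos: [0.5529, -0.0494, 0.1289]
tool_rot: [179.7, -0.2, 43.5]
force: [-0.2, 0.7, -1.2]
grip_width: 0.0298
```

```bash
python3 - <<'E'
from h import *
go((.511,-.296,.126),43.5)
E
```

```text
at [ 0.5529 -0.0494  0.1289] rot [179.73  -0.19  43.47] t 4.7 F [-0.2  0.7 -1.2] w 0.0298
tool shift mm [-200.1  150.1    2.9] len 250 turn z rad -0.0 deg yaw 0.0
```

Call:
send_rows(
  plan=[
    [0,-20,15,0,0,0,0],
    [0,-35,26,0,0,0,0],
    [0,-35,26,0,0,0,0],
    [0,-35,26,0,0,0,0],
    [0,-35,26,0,0,0,0],
    [0,-25,19,15,0,0,0],
    [0,-15,12,20,0,0,0],
    [0,0,0,20,0,0,0],
    [0,0,0,20,0,0,0],
    [0,0,0,0,0,0,0],
    [0,0,0,0,0,0,0],
  ],
)

```text
time_s: 5.8
tool_pos: [0.5088, -0.2956, 0.0507]
tool_rot: [-180.0, -0.0, 43.5]
force: [0.7, -0.2, -0.8]
grip_width: 0.0297
```

```bash
python3 - <<'E'
from h import *
go((.511,-.296,.0262),43.5)
for c in("top","side"):
    cv2.imwrite(f"pics/{c}1.png",env.read_camera(c)[:,:,::-1])
t=cv2.imread("pics/top1.png");s=cv2.imread("pics/side1.png")
R=lambda i,x,y,w,h,W,H:cv2.resize(i[y:y+h,x:x+w],(W,H),interpolation=cv2.INTER_CUBIC)
cv2.imwrite("pics/c2.png",np.vstack([np.hstack([R(t,245,172,66,66,396,396),R(s,310,100,120,120,396,396)]),np.zeros((1,792,3),np.uint8)]))
E
```

```text
at [ 0.5088 -0.2956  0.0507] rot [-179.97   -0.     43.49] t 5.8 F [ 0.7 -0.2 -0.8] w 0.0297
tool shift mm [ 1.3  1.8 24.5] len 25 turn z rad -0.0 deg yaw 0.0
```

View pics/c2.png

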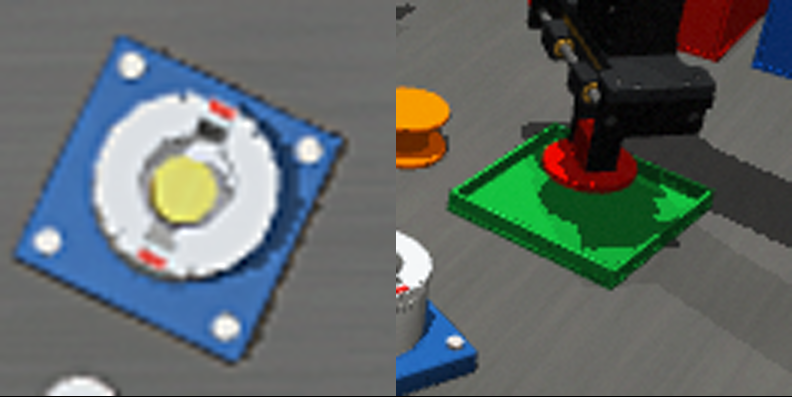

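The crop shows the port open. Its red slot marks are near (222,110) and (150,260), so port x ≈ -27°. The cap hangs upright over the tray's middle. Next I lower and release it.

Call:
send_rows(
  plan=[
    [0,1,1.5,12,0,0,0],
    [0,0,0,9,0,0,0],
    [0,0,0,3.5,0,0,0],
    [0,0,0,0,0,0,0],
    [0,0,0,0,0,0,0],
    [55,0,0,0,0,0,0],
    [55,0,0,0,0,0,0],
    [55,0,0,0,0,0,0],
    [55,0,0,-15,0,0,0],
    [55,0,0,-30,0,0,0],
    [55,0,0,-40,0,0,0],
    [55,0,0,-40,0,0,0],
  ],
)

```text
time_s: 7.1
tool_pos: [0.5104, -0.296, 0.1534]
tool_rot: [180.0, -0.0, 43.5]
force: [1.1, -0.7, 0.6]
grip_width: 0.0551
```

```bash
python3 - <<'E'
from h import *
go((.524,.318,.15),43.5)
im=env.read_camera("side");cv2.imwrite("pics/side2.png",im[:,:,::-1])
t=env.read_camera("top");cv2.imwrite("pics/top2.png",t[:,:,::-1])
for n,tt in(("a",cv2.imread("pics/top1.png")[:,:,::-1].copy()),("b",t)):
    mr=mask(tt,(255,180,300,230),170,8,60);k,l,st,ce=cv2.connectedComponentsWithStats(mr.astype(np.uint8))
    P=[ray("top",*ce[i],.075)[:2]*1000 for i in range(1,k) if st[i][4]>3];print(n,[st[i][4] for i in range(1,k)],np.round(P,1))
    if len(P)==2: d=P[1]-P[0];print(np.mean(P,0).round(1),np.hypot(*d).round(1),np.degrees(np.arctan2(d[1],d[0])).round(1))
m=mask(t,(330,175,410,255),170,8);print("cap",m.sum(),ray("top",*cen(m),.02))
# side marks of port
mr=mask(im,(260,155,345,230),170,8,60);k,l,st,ce=cv2.connectedComponentsWithStats(mr.astype(np.uint8))
P=[ray("side",*ce[i],.075)[:2]*1000 for i in range(1,k) if st[i][4]>3];print([st[i][4] for i in range(1,k)],np.round(P,1))
cv2.imwrite("pics/c3.png",cv2.resize(im[100:240,240:440,::-1],(800,560)))
E
```

```text
at [ 0.5104 -0.296   0.1534] rot [ 1.7998e+02 -1.0000e-02  4.3490e+01] t 7.1 F [ 1.1 -0.7  0.6] w 0.0551
tool shift mm [ 432.4 -436.1    3.4] len 614 turn z rad -0.0 deg yaw 0.0
a [np.int32(8), np.int32(8)] [[582.1 -65.8]
 [520.7 -34.8]]
[551.4 -50.3] 68.8 153.2
b [np.int32(8), np.int32(8)] [[582.1 -65.8]
 [520.7 -34.8]]
[551.4 -50.3] 68.8 153.2
cap 237 [ 0.52202939 -0.28376292  0.02      ]
[np.int32(10), np.int32(11)] [[582.4 -66.2]
 [520.3 -34.6]]
```

View pics/c3.png

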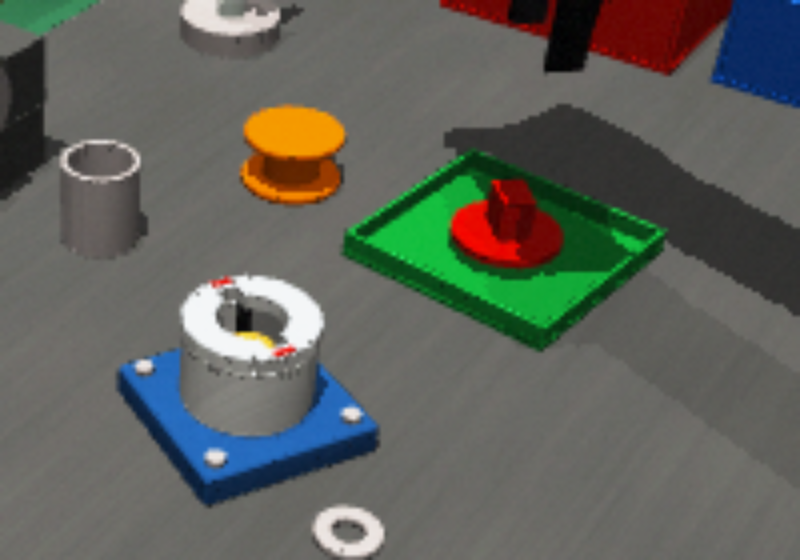

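The cap stands upright in the tray. The port mouth is at (551.4, -50.4) with x at 153.2°, and both cameras agree. Next is the plug.

Call:
send_rows(
  plan=[
    [60,17,-17,0,0,0,0],
    [60,34,-34,0,0,0,0],
    [60,34,-34,0,0,0,0],
    [60,34,-34,0,0,0,0],
    [60,34,-34,0,0,0,0],
    [60,34,-34,0,0,0,0],
    [60,34,-34,0,0,0,0],
    [60,34,-34,0,0,0,0],
    [60,34,-34,0,0,0,0],
    [60,34,-34,0,0,0,0],
    [60,34,-34,0,0,0,0],
    [60,34,-34,0,0,0,0],
  ],
)

```text
time_s: 8.4
tool_pos: [0.5253, 0.2582, 0.1518]
tool_rot: [179.9, -0.0, 43.4]
force: [1.2, -0.5, 0.1]
grip_width: 0.0598
```

Call:
send_rows(
  plan=[
    [60,34,-34,0,0,0,0],
    [60,8,-11,0,0,0,0.1],
    [50,0,0,0,0,0,0.13],
    [50,0,0,0,0,0,0],
    [50,0,0,0,0,0,0],
  ],
)

```text
time_s: 8.9
tool_pos: [0.5249, 0.3176, 0.1512]
tool_rot: [180.0, -0.0, 30.4]
force: [-0.1, -0.0, 0.2]
grip_width: 0.0513
```

```bash
python3 - <<'E'
from h import *
go((.5238,.3185,.057),30.3)
s=cv2.imread("pics/side0.png")[:,:,::-1].copy()
# side check: collar ellipse upper half & overlay of model
from math import radians,cos,sin
best=None
my=mask(s,(150,280,230,360),18,38,80); t=cv2.imread("pics/top0.png")[:,:,::-1].copy(); mt=mask(t,(103,190,163,250),18,38,80)
from scipy.optimize import minimize
mrS=mask(s,(150,280,230,360),170,8);mrT=mask(t,(103,190,163,250),170,8)
blk=lambda im,box:(lambda o:o)(None)
# full plug silhouettes: yellow+red+black(V<70) largest blob
def sil(im,m,mr,box):
    x0,y0,x1,y1=box;d=np.zeros_like(m);d[y0:y1,x0:x1]=(im[y0:y1,x0:x1].max(2)<45)
    return m,mr,d
def bbox(m):p=pts(m);return p.min(0),p.max(0)
print("yellow side",bbox(my),"top",bbox(mt))
a=np.linspace(0,2*np.pi,200)
for P in((.5238,.3185),(.526,.317)):
  for c in("side","top"):
    L=np.vstack([proj(c,np.c_[P[0]+.028*np.cos(a),P[1]+.028*np.sin(a),np.full(200,z)]) for z in(.046,.054)])
    print(P,c,"collar model",L.min(0).round(1),L.max(0).round(1))
    u=np.array([cos(radians(30.3)),sin(radians(30.3))]);
    print("  mark centers top ends",proj(c,[[*(np.array(P)+q*.0185*u),.086] for q in(1,-1)]).round(1).tolist())
for m,n in((mrS,"side"),(mrT,"top")):
    k,l,st,ce=cv2.connectedComponentsWithStats(m.astype(np.uint8));print(n,[(st[i].tolist(),ce[i].round(1).tolist()) for i in range(1,k)])
E
```

```text
at [0.5249 0.3176 0.1512] rot [179.96  -0.    30.44] t 8.9 F [-0.1 -0.   0.2] w 0.0513
tool shift mm [-0.5 -1.4 94.2] len 94 turn z rad 0.002 deg yaw -0.1
yellow side (array([171., 295.], dtype=float32), array([206., 326.], dtype=float32)) top (array([119., 207.], dtype=float32), array([140., 229.], dtype=float32))
(0.5238, 0.3185) side collar model [171.  289.9] [206.9 323. ]
  mark centers top ends [[174.9, 290.6], [198.1, 293.3]]
(0.5238, 0.3185) top collar model [118.2 206.8] [141.4 229.2]
  mark centers top ends [[122.2, 210.7], [129.7, 223.5]]
(0.526, 0.317) side collar model [170.7 288.7] [206.6 321.5]
  mark centers top ends [[174.6, 289.3], [197.8, 291.9]]
(0.526, 0.317) top collar model [118.8 205.9] [142.  228.3]
  mark centers top ends [[122.8, 209.8], [130.3, 222.6]]
side [([172, 287, 7, 8, 35], [174.8, 290.3]), ([195, 289, 6, 8, 35], [197.4, 292.8])]
top [([120, 209, 5, 5, 15], [122.1, 210.8]), ([127, 221, 5, 5, 16], [129.2, 223.2])]
```

Call:
send_rows(
  plan=[
    [50,-0.5,-1.4,25,0,0,0.002],
    [50,0,0,30,0,0,0],
    [50,0,0,25,0,0,0],
    [50,0,0,13,0,0,0],
    [50,0,0,0,0,0,0],
    [0,0,0,0,0,0,0],
    [0,0,0,0,0,0,0],
    [0,0,0,0,0,0,0],
    [0,0,0,0,0,0,0],
    [0,0,0,0,0,0,0],
    [0,0,0,0,0,0,0],
    [0,0,0,0,0,0,0],
  ],
  grip_force=45,
)

```text
time_s: 10.1
tool_pos: [0.5237, 0.3191, 0.0583]
tool_rot: [180.0, -0.0, 30.2]
force: [0.4, -0.1, 2.2]
grip_width: 0.0135
```

```bash
python3 - <<'E'
from h import *
go((.5238,.3185,.157),30.3)
E
```

```text
at [0.5237 0.3191 0.0583] rot [ 1.7999e+02 -1.0000e-02  3.0190e+01] t 10.1 F [ 0.4 -0.1  2.2] w 0.0135
tool shift mm [ -0.3   0.6 -98.7] len 99 turn z rad -0.002 deg yaw 0.1
```

Call:
send_rows(
  plan=[
    [0,0,0,-15,0,0,0],
    [0,0,0,-25,0,0,0],
    [0,0,0,-35,0,0,0],
    [0,0,0,-30,0,0,0],
    [0,-82,0,0,0,0,0],
  ],
)

```text
out of range: a shift must lie within [-50, 50]
```

Call:
send_rows(
  plan=[
    [0,0,0,-15,0,0,0],
    [0,0,0,-25,0,0,0],
    [0,0,0,-35,0,0,0],
    [0,0,0,-30,0,0,0],
    [0,0,0,0,0,0,0],
  ],
)

```text
time_s: 10.6
tool_pos: [0.5257, 0.3212, 0.1687]
tool_rot: [180.0, -0.5, 30.2]
force: [-0.2, 0.8, -2.0]
grip_width: 0.0138
```

```bash
python3 - <<'E'
from h import *
go((.5514,-.0504,.163),153.2)
E
```

```text
at [0.5257 0.3212 0.1687] rot [179.98  -0.49  30.19] t 10.6 F [-0.2  0.8 -2. ] w 0.0138
tool shift mm [-164.7  334.1    5.7] len 372 turn z rad -2.147 deg yaw 123.0
```

The first call was refused whole because of an oversized shift. That was my slip, and the second call did the lift. Now I carry the plug over and turn it.

Call:
send_rows(
  plan=[
    [0,-9,18,0,0,0,0],
    [0,-18,36,0,0,0,0],
    [0,-20,40,0,0,0,0],
    [0,-20,40,0,0,0,0],
    [0,-20,40,0,0,0,0],
    [0,-20,40,0,0,0,0],
    [0,-20,40,0,0,0,0],
    [0,-18,38,0,0,0,0],
    [0,-14,30,0,0,0,0],
    [0,-6,12,0,0,0,0],
  ],
)

```text
time_s: 11.6
tool_pos: [0.5481, -0.0575, 0.1623]
tool_rot: [180.0, 0.1, 29.9]
force: [-0.5, -0.8, -2.2]
grip_width: 0.0133
```

Call:
send_rows(
  plan=[
    [0,0,0,0,0,0,-0.07],
    [0,0,0,0,0,0,-0.14],
    [0,0,0,0,0,0,-0.14],
    [0,0,0,0,0,0,-0.14],
    [0,0,0,0,0,0,-0.14],
    [0,0,0,0,0,0,-0.14],
    [0,0,0,0,0,0,-0.14],
    [0,0,0,0,0,0,-0.14],
    [0,0,0,0,0,0,-0.14],
    [0,0,0,0,0,0,-0.14],
    [0,0,0,0,0,0,-0.14],
    [0,0,0,0,0,0,-0.14],
  ],
)

```text
time_s: 12.8
tool_pos: [0.5484, -0.0511, 0.1626]
tool_rot: [-180.0, -0.1, 122.9]
force: [-0.1, -0.2, -1.8]
grip_width: 0.0139
```

Call:
send_rows(
  plan=[
    [0,0,0,0,0,0,-0.14],
    [0,0,0,0,0,0,-0.14],
    [0,0,0,0,0,0,-0.14],
    [0,0,0,0,0,0,-0.117],
    [0,0,0,0,0,0,0],
    [0,0,0,0,0,0,0],
  ],
)

```text
time_s: 13.4
tool_pos: [0.5486, -0.0518, 0.1628]
tool_rot: [180.0, -0.0, 153.1]
force: [-0.1, -0.0, -2.0]
grip_width: 0.0137
```

```bash
python3 - <<'E'
from h import *
go((.5514,-.0504,.14),153.2)
for c in("top","side"): cv2.imwrite(f"pics/{c}3.png",env.read_camera(c)[:,:,::-1])
t=cv2.imread("pics/top3.png");s=cv2.imread("pics/side3.png")
R=lambda i,x,y,w,h,W,H:cv2.resize(i[y:y+h,x:x+w],(W,H),interpolation=cv2.INTER_CUBIC)
cv2.imwrite("pics/c4.png",np.hstack([R(t,235,160,85,85,300,300),R(s,245,110,110,120,490,534)[:300*0+534] if 0 else R(s,250,120,100,60,490,300)]))
cv2.imwrite("pics/c4.png",R(s,255,120,100,100,600,600))
E
```

```text
at [ 0.5486 -0.0518  0.1628] rot [ 1.7999e+02 -4.0000e-02  1.5310e+02] t 13.4 F [-0.1 -0.  -2. ] w 0.0137
tool shift mm [-1.9  2.5 22.8] len 23 turn z rad -0.002 deg yaw 0.1
```

View pics/c4.png

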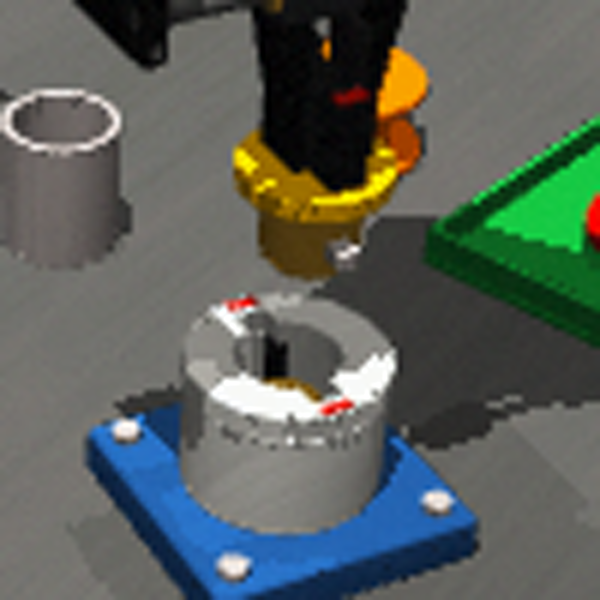

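```bash
python3 - <<'E'
from h import *
s=cv2.imread("pics/side3.png")[:,:,::-1].copy()
m=mask(s,(285,130,325,170),15,38,110,50)
n=cv2.connectedComponentsWithStats(m.astype(np.uint8));i=1+n[2][1:,4].argmax();m=n[1]==i
p=pts(m);print(p.min(0),p.max(0))
for y in range(142,168):
    q=p[p[:,1]==y][:,0]
    if len(q):print(y,q.min(),q.max(),end=" | ")
a=np.linspace(0,2*np.pi,300)
for P in((.5486,-.0518),(.5466,-.0508),(.5506,-.0528)):
    f=lambda r,z:proj("side",np.c_[P[0]+r*np.cos(a),P[1]+r*np.sin(a),np.full(300,z)])
    for r,z in((.028,.1585),(.028,.1505),(.018,.1175)):
        L=f(r,z);print(P,z,L.min(0).round(1),L.max(0).round(1))
E
```

```text
[294. 141.] [322. 166.]
142 296.0 298.0 | 143 295.0 318.0 | 144 294.0 319.0 | 145 294.0 320.0 | 146 294.0 320.0 | 147 294.0 322.0 | 148 294.0 320.0 | 149 294.0 321.0 | 150 294.0 320.0 | 151 294.0 320.0 | 152 295.0 319.0 | 153 296.0 319.0 | 154 297.0 318.0 | 155 298.0 317.0 | 156 298.0 315.0 | 157 298.0 314.0 | 158 298.0 314.0 | 159 298.0 314.0 | 160 298.0 314.0 | 161 299.0 308.0 | 162 299.0 308.0 | 163 300.0 309.0 | 164 301.0 310.0 | 165 302.0 310.0 | 166 306.0 306.0 | (0.5486, -0.0518) 0.1585 [293.  138.9] [320.4 153.4]
(0.5486, -0.0518) 0.1505 [292.8 142.1] [320.  156.8]
(0.5486, -0.0518) 0.1175 [296.7 157.7] [313.8 167.4]
(0.5466, -0.0508) 0.1585 [293.5 139.4] [321. 154.]
(0.5466, -0.0508) 0.1505 [293.3 142.6] [320.6 157.4]
(0.5466, -0.0508) 0.1175 [297.2 158.3] [314.3 168. ]
(0.5506, -0.0528) 0.1585 [292.4 138.4] [319.8 152.9]
(0.5506, -0.0528) 0.1505 [292.2 141.6] [319.5 156.2]
(0.5506, -0.0528) 0.1175 [296.2 157.2] [313.2 166.8]
```

The picture shows the plug hanging upright over the port at crop (310,230). The visible lug at (345,250) lines up with the slot marks at (240,303) and (335,407). The collar's outline fits the TCP to about 1 mm.

Call:
send_rows(
  plan=[
    [0,-2.5,2.5,10,0,0,-0.002],
    [0,0,0,20,0,0,0],
    [0,0,0,8,0,0,0],
    [0,0,0,5,0,0,0],
    [0,0,0,5,0,0,0],
    [0,0,0,0,0,0,0],
    [0,0,0,0,0,0,0],
  ],
)

```text
time_s: 14.2
tool_pos: [0.5526, -0.0515, 0.1154]
tool_rot: [180.0, 0.0, 153.3]
force: [-0.5, 0.8, -2.1]
grip_width: 0.0141
```

```bash
python3 - <<'E'
from h import *
go((.5514,-.0504,.087),153.2)
E
```

```text
at [ 0.5526 -0.0515  0.1154] rot [1.7999e+02 3.0000e-02 1.5331e+02] t 14.2 F [-0.5  0.8 -2.1] w 0.0141
tool shift mm [ 1.5  0.4 28.4] len 28 turn z rad 0.002 deg yaw -0.1
```

Call:
send_rows(
  plan=[
    [0,0.8,0.4,3,0,0,0],
    [0,0,0,4,0,0,0],
    [0,0,0,4,0,0,0],
    [0,0,0,3,0,0,0],
    [0,0,0,0,0,0,0],
  ],
)

```text
time_s: 14.7
tool_pos: [0.5513, -0.0508, 0.1004]
tool_rot: [-180.0, -0.1, 153.3]
force: [0.2, -0.3, -1.7]
grip_width: 0.0137
```

```bash
python3 - <<'E'
from h import *
go((.5514,-.0504,.087),153.2);print(env.get_obs()["wrist_torque"])
E
```

```text
at [ 0.5513 -0.0508  0.1004] rot [-1.7998e+02 -6.0000e-02  1.5331e+02] t 14.7 F [ 0.2 -0.3 -1.7] w 0.0137
tool shift mm [ 0.1  0.4 13.4] len 13 turn z rad 0.002 deg yaw -0.1
[ 0.06808937 -0.14206506  0.01655338]
```

Call:
send_rows(
  plan=[
    [0,0,0,4,0,0,0],
    [0,0,0,4,0,0,0],
    [0,0,0,3,0,0,0],
    [0,0,0,2.5,0,0,0],
    [0,0,0,0.5,0,0,0],
    [0,0,0,0,0,0,0],
  ],
)

```text
time_s: 15.3
tool_pos: [0.5521, -0.0508, 0.0875]
tool_rot: [-180.0, 0.0, 153.3]
force: [-0.8, 0.7, 5.5]
grip_width: 0.0136
```

```bash
python3 - <<'E'
from h import *
go((.5514,-.0504,.087),153.2);print(env.get_obs()["wrist_torque"])
E
```

```text
at [ 0.5521 -0.0508  0.0875] rot [-1.8000e+02  4.0000e-02  1.5331e+02] t 15.3 F [-0.8  0.7  5.5] w 0.0136
tool shift mm [0.8 0.1 0.5] len 1 turn z rad 0.002 deg yaw -0.1
[0.0023761  0.26580119 0.01048876]
```

Call:
send_rows(
  plan=[
    [0,0,0,0,0,0,0.06],
    [0,0,0,0,0,0,0.12],
    [0,0,0,0,0,0,0.12],
    [0,0,0,0,0,0,0.12],
    [0,0,0,0,0,0,0.12],
    [0,0,0,0,0,0,0.12],
    [0,0,0,0,0,0,0.12],
    [0,0,0,0,0,0,0.12],
    [0,0,0,0,0,0,0.12],
    [0,0,0,0,0,0,0.12],
    [0,0,0,0,0,0,0.12],
    [0,0,0,0,0,0,0],
  ],
  grip_force=60,
)

```text
time_s: 16.5
tool_pos: [0.5518, -0.0509, 0.0876]
tool_rot: [180.0, 0.1, 81.0]
force: [-2.0, -0.5, 5.9]
grip_width: 0.0135
```

```bash
python3 - <<'E'
from h import *
go((.5514,-.0504,.087),63.2);print(env.get_obs()["wrist_torque"])
E
```

```text
at [ 0.5518 -0.0509  0.0876] rot [1.7998e+02 5.0000e-02 8.1020e+01] t 16.5 F [-2.  -0.5  5.9] w 0.0135
tool shift mm [ 0.5 -0.5  0.6] len 1 turn z rad 0.311 deg yaw -17.8
[-0.0718708   0.3970768   0.27827895]
```

Call:
send_rows(
  plan=[
    [0,0,0,0,0,0,0.1],
    [0,0,0,0,0,0,0.1],
    [0,0,0,0,0,0,0.08],
    [0,0,0,0,0,0,0.03],
    [0,0,0,0,0,0,0],
  ],
)

```text
time_s: 17.0
tool_pos: [0.5516, -0.0509, 0.0876]
tool_rot: [180.0, 0.1, 63.4]
force: [-2.3, -0.4, 7.1]
grip_width: 0.0136
```

```bash
python3 - <<'E'
from h import *
go((.5514,-.0504,.087),63.2);print(env.get_obs()["wrist_torque"])
E
```

```text
at [ 0.5516 -0.0509  0.0876] rot [1.7999e+02 6.0000e-02 6.3380e+01] t 17.0 F [-2.3 -0.4  7.1] w 0.0136
tool shift mm [ 0.3 -0.4  0.6] len 1 turn z rad 0.003 deg yaw -0.2
[-0.05159732  0.61760252  0.30595704]
```

Call:
send_rows(
  plan=[
    [0,0,0,0,0,0,0.03],
    [0,0,0,0,0,0,0.03],
    [0,0,0,0,0,0,0],
  ],
)

```text
time_s: 17.3
tool_pos: [0.5515, -0.0508, 0.0875]
tool_rot: [-180.0, 0.1, 60.0]
force: [-2.6, -0.1, 6.1]
grip_width: 0.0138
```

```bash
python3 - <<'E'
from h import *
go((.5514,-.0504,.087),63.2);print(env.get_obs()["wrist_torque"])
E
```

```text
at [ 0.5515 -0.0508  0.0875] rot [-1.800e+02  6.000e-02  5.995e+01] t 17.3 F [-2.6 -0.1  6.1] w 0.0138
tool shift mm [ 0.3 -0.3  0.5] len 1 turn z rad -0.057 deg yaw 3.2
[-0.06488222  0.65401167  0.27143757]
```

Call:
send_rows(
  plan=[
    [0,0,0,0,0,0,0.03],
    [0,0,0,0,0,0,0.03],
    [0,0,0,0,0,0,0],
  ],
)

```text
time_s: 17.6
tool_pos: [0.5515, -0.0508, 0.0875]
tool_rot: [-180.0, 0.1, 56.5]
force: [-3.6, 0.5, 6.4]
grip_width: 0.0138
```

```bash
python3 - <<'E'
from h import *
go((.5514,-.0504,.087),63.2);print(env.get_obs()["wrist_torque"])
E
```

```text
at [ 0.5515 -0.0508  0.0875] rot [-1.800e+02  6.000e-02  5.652e+01] t 17.6 F [-3.6  0.5  6.4] w 0.0138
tool shift mm [ 0.3 -0.3  0.5] len 1 turn z rad -0.117 deg yaw 6.7
[0.01118467 0.70753713 0.31065767]
```

Call:
send_rows(
  plan=[
    [0,0,0,0,0,0,0.03],
    [0,0,0,0,0,0,0.02],
    [0,0,0,0,0,0,0],
  ],
)

```text
time_s: 17.9
tool_pos: [0.5514, -0.0508, 0.0876]
tool_rot: [180.0, 0.1, 53.8]
force: [-2.9, -0.5, 6.8]
grip_width: 0.0137
```

```bash
python3 - <<'E'
from h import *
go((.5514,-.0504,.087),63.2);print(env.get_obs()["wrist_torque"])
E
```

```text
at [ 0.5514 -0.0508  0.0876] rot [1.7998e+02 9.0000e-02 5.3790e+01] t 17.9 F [-2.9 -0.5  6.8] w 0.0137
tool shift mm [ 0.3 -0.3  0.6] len 1 turn z rad -0.164 deg yaw 9.4
[-0.09410481  0.76039471  1.03927317]
```

The torque jumped to 1.04 N·m at 99°, so the ring is at its stop. I'll take a last look before handing in.

```bash
python3 - <<'E'
from h import *
s=env.read_camera("side");t=env.read_camera("top")
R=lambda i,x,y,w,h,W,H:cv2.resize(i[y:y+h,x:x+w,::-1],(W,H),interpolation=cv2.INTER_CUBIC)
cv2.imwrite("pics/c5.png",np.hstack([R(s,150,110,260,240,400,400),R(s,255,130,100,100,400,400)]))
go((.5514,-.0508,.0875),53.8);print(env.get_obs()["wrist_torque"])
E
```

```text
at [ 0.5514 -0.0508  0.0875] rot [1.7998e+02 9.0000e-02 5.3820e+01] t 18.0 F [-3.8 -1.1  6.3] w 0.0138
tool shift mm [-0. -0.  0.] len 0 turn z rad 0.0 deg yaw -0.0
[-0.14153246  0.68558175  0.93966724]
```

View pics/c5.png

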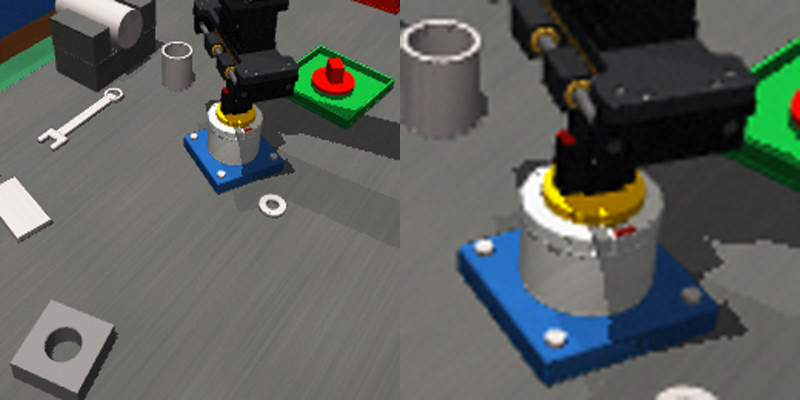

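The picture shows the collar seated on the ledge (crop 595,195) with the handle turned across the slots. The cap is upright in the tray, the rest is empty, and the bystanders in view are where they were.

```bash
python3 - <<'E'
from cell import env
print(env.sign_off())
E
```

```text
the job is handed in; nothing more can be done
None
```

The job is done and handed in after about 18 s of robot time. The red cap stands grip up in the green tray. The plug is in the port, turned clockwise to its stop, and still gripped there at 60 N.

- **Pushed in:** At hand-in the TCP was at z = 87.5 mm, about where I expected it with the plug home. The upward push was about 6–7 N. The last picture shows the collar on the ledge.
- **Turned:** I turned about 99°. The turning moment held near 0.3 N·m and then jumped to about 1.0 N·m, which I read as the lock ring's stop. I could not read the plunger or lock ring joints directly, so both rest on these forces and the picture.
- **Grip:** The opening was a steady 13.8 mm on the 14 mm handle.
- **Surroundings:** The bystanders in the last picture (pipe piece, wrench, coupon and washer) looked unmoved. The spool and jar were not in that final crop, but the arm never went near them.
- **Slip:** One move call was refused because I gave it an oversized shift. The arm did not move, and I resent the lift.

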